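# Drive the tight bushing out of a bearing housing

### The job

Take the drift rod from its stand, feel for the bore in the top of the steel bearing housing, and with the drift push the tight brass bushing down out of the bore into the receiver below, going slowly and never leaning on the fixture with more than 40 N. Keep the gripper itself off the fixture, then put the drift back upright into the hole of its stand, let go, and leave the small things round about where they are.

Things in the scene. Friction and masses are not known exactly. Their poses are not given: they have to be found in the camera images.
- drift: the drift: loose plain steel rod, 120 g, standing upright in the stand, 110 mm long: a shaft 14 mm in diameter and 60 mm long, its lower end chamfered 1.5 mm, and above it a round dark handle 22 mm in diameter from 60 to 110 mm above the tip. Origin: centre of the flat tip (lower end); z runs up along the rod to the handle
- drift_grip (a point): point on the drift's axis in the middle of its handle, 85 mm above the tip
- stand: fixed wooden block, 60 x 60 x 40 mm high, with a vertical blind hole in the middle of its top: 17 mm in diameter, 34 mm deep (floor 6 mm above the table), square-edged mouth. Origin: centre of its underside, z up.
- stand_mouth (a point): centre of the stand's hole in the plane of its top face (40 mm above the table)
- fixture: fixed press-out fixture: 160 (x) x 94 mm aluminium base, two side rails along its x axis form a channel. In it sits a dark steel bearing housing, 100 (x) x 50 x 30 mm thick; its flat top, 76 mm above the table, is the fixture's highest part. The housing slides along x only, under 6 N or more, so it lines up with a rod in its bore. Origin: centre of the underside, z up
- channel_mid (a point): middle of the channel at the height of the housing's top face, axes as the fixture's. The vertical bore through the housing's middle (17 mm in diameter, square-edged mouth, 30 mm long) lies in line with this point along the fixture's x axis, anywhere from 18 mm before to 18 mm beyond it: not measured, it must be felt for (or seen)
- bushing (a joint): how far the brass bushing (20 mm long, 16 mm across) is driven down (m). At 0 its top is 4 mm below the housing's top face; it starts at 0 to 0.003. It slides under 9 N plus 1.5 N per 10 mm/s of speed and stays where left. At 0.026 its top leaves the bore below; at 0.034 it is hard on the floor of the open-sided receiver, the rod's tip then 38 mm below the top face
- fuse_box: bystander: grey plastic box 57 x 74 x 25 mm, lying loose; origin: centre of the underside
- eraser: bystander: small eraser 20 x 42 x 12 mm, lying loose; origin: centre of the underside
- weight: bystander: round slotted brass weight, 33 mm across and 10 mm thick, lying loose; origin: centre of the underside
There are look-alikes about, which are no part of the job. Of the things like the stand, leave any that is black; of the rest the smaller one is meant.

How it is judged (in metres and radians):
On the way, in this order (a step that is already met when the one before it is completed fails the run):
1. the drift is lifted clear out of its stand (height (world z) of drift above 0.045 m), for 0.1 s.
2. the bushing has been driven right out of the bore by the drift (its joint past 0.027) (value of joint bushing above 0.027 m and z of drift in the frame of channel_mid below -0.025 m), for 0.1 s.
At the end, for the whole second after the job is handed in: The bushing is right out of the bore, in the receiver (joint past 0.027), and the drift stands released and at rest in the stand's hole: its tip within 6 mm of the hole's axis and less than 12 mm above the table, leaning less than 0.2 rad (value of joint bushing above 0.027 m and horizontal distance between drift and stand_mouth below 0.006 m and height (world z) of drift below 0.012 m and angle between drift's own z axis and vertical below 0.2 rad and linear speed of drift below 0.02 m/s); the robot touches nothing.
It fails at once if the drift presses on the fixture, housing or bushing with more than 40 N (contact force between drift and fixture above 40 N).
It fails at once if the gripper or arm pushes on the fixture (contact force between any of the fingers, the arm and fixture above 3 N).
It fails at once if a bystander is shifted by more than 20 mm (distance of any of fuse_box, eraser, weight from where it was at the start of the episode above 0.02 m).
It also fails if it takes over 67 s, if anything falls off the work surface, if the arm or the gripper's body presses on something with over 40 N, if the wrist force passes 120 N, or if a joint passes its speed limit or range.

### The arm

A 6-joint arm with a two-finger parallel gripper is mounted at the origin on a cart in front of the work surface, level with it; the furniture and walls round the work are solid. World frame = base frame: x ahead of the robot, y to its left, z up, the work surface at z = 0. Lengths are in mm, angles in rad, forces in N, time in s.
With the tool pointing down it reaches from about 375 to 825 mm from the base axis. Payload 5.5 kg.
Tool frame: the origin (TCP) lies on the centre line of the jaws, within the pads' length; the fingertips stand 14 mm ahead of it and the grasp point (between the pads) lies 5 mm behind it; z points along the fingers, y is the direction in which the jaws open and shut (so a half turn about z gives the same grasp; the last joint's range is limited). The gripper opens to 85 mm and grips with 20 to 120 N. Pads are 22 mm wide; open, the fingers measure 114 mm over their backs; the gripper's body (76 mm by 85 mm) begins 54 mm behind the grasp point. The pads swing forward as they close: fully open they stand 13 mm farther back than shut.
Start: joints at [-1.113, 0.314, -0.047, 1.21, 0, 1.571], TCP at [265.182, -538.213, 245.299] pointing down, gripper open.
Joint ranges: [-2.67, 2.67], [-0.69, 1.73], [-1.03, 1.25], [-2.08, 2.16], [-1.42, 1.45], [-3.14, 3.14]. Speed limits (rad/s): [2.39, 2.39, 3.01, 3.14, 3.14, 3.14].

### API

Orientations are given as a unit quaternion [x, y, z, w].
In Python, from plant import ctrl, imaging gives the robot as it stands. The module is installed in compiled form; this text tells all that it offers.
- The arm moves only by the tool send_rows, never from a script. Its arguments are lists of equal length, an entry for each row: "fingers": the finger opening in mm, from 0 to 85.4; "dp": the shift along the tool's x, y, z in mm, a list of three; "dr": the turn, a rotation vector about the tool's x, y, z in rad, a list of three. In form: {"fingers": [fingers, ...], "dp": [[dx, dy, dz], ...], "dr": [[rx, ry, rz], ...]}. A call has 1 to 10 rows; each row is the pose to reach, as a shift and turn from the pose commanded when the call began, along the tool's axes at that moment; what a row does not reach only later rows make up. A row lasts 1/12 s, in which the tool goes at most 41.7 mm and 7.16 degrees, less where a joint would pass 70% of its speed; a pose out of reach is approached as far as the arm can. A call with a gripper value outside its range is refused whole. The fingers move at their own pace and stop on an object; "force" is the grip in N (left out, the last holds). Time passes only in rows, so rows that repeat a pose let the fingers close. It gives the time, the measured TCP pose, the force and the opening at its end, in the units of the state.
- ctrl.state(): the state, without advancing time (a new reading comes with each control period).
- imaging.read_camera(name): name is "scene" or "top" or "wrist"; returns a dict with "color" (384x512x3 uint8, blue, green, red), "K" (3x3 intrinsics, pixels), "view" (4x4, takes a point from world to camera coordinates); the wrist camera has in their place "T_tool_cam" (4x4, takes a point from camera to tool coordinates, whose origin is the TCP and whose axes are the flange's). Camera axes: x right, y up, looking along -z (the intrinsics and any distortion apply to the point x, -y, -z); pixel columns grow to the right and rows downward; lengths in mm; the calibration is good to about 2 mm. The wrist camera is an equidistant fisheye: a pixel r from the principal point sees the ray r / f radians off the axis. A picture is of the moment at which its call begins: read the wrist's pose just before it. There is no depth.
- ctrl.job_done(): hands the job in, once; it reports no verdict.
The state is a dict: "time": time; "joint_positions": joint angles; "dq": joint speeds; "joint_torque": joint torques, N m; "position": TCP position; "orientation": TCP orientation; "ft_force": force on the tool from outside, world axes, zero at the start; "wrist_torque": the same for the moment, N m; "width": finger opening in mm.
Only numpy, scipy, OpenCV 4.12 (cv2) and the standard library are available. Lean on these libraries where they do the work, as an engineer would, in place of code of your own. Each camera call takes 0.05 s, during which the arm holds its last target.

## Working session

There is one attempt and no reset: what is moved stays moved. The work goes in short steps, Python scripts to look and compute and a tool call to move; the robot and the scene stay as the last step left them, time stands still between calls to the robot, and variables do not carry over. Pictures are saved under pics/ and viewed, and the job is handed in when it is done.

Besides the shell and the picture viewer there is one more tool, called after "Call:" by a JSON object that holds its "fn" and its "kwargs", one argument or row to a line. send_rows: Moves the arm, as the interface text tells. Its arguments: {"type":"object","properties":{"fingers":{"type":"array","items":{"type":"number"}},"dp":{"type":"array","items":{"type":"array","items":{"type":"number"}}},"dr":{"type":"array","items":{"type":"array","items":{"type":"number"}}},"force":{"type":"number"}},"required":["fingers","dp","dr"]}

```bash
mkdir -p pics; cat > h.py <<'E'
import numpy as np, cv2
from plant import ctrl, imaging
def ray(cam,u,v):
    K=cam['K'];V=np.array(cam['view']);R=V[:3,:3];t=V[:3,3]
    d=np.array([(u-K[0][2])/K[0][0],-(v-K[1][2])/K[1][1],-1.0])
    return -R.T@t, R.T@d
def onz(cam,u,v,z):
    o,d=ray(cam,u,v);s=(z-o[2])/d[2];return o+s*d
def proj(cam,p):
    V=np.array(cam['view']);c=V[:3,:3]@np.array(p)+V[:3,3];K=cam['K']
    return K[0][2]+K[0][0]*c[0]/-c[2], K[1][2]-K[1][1]*c[1]/-c[2]
E
python3 - <<'E'
from h import *
s=ctrl.state();print(s)
for n in('scene','top','wrist'):
    c=imaging.read_camera(n);cv2.imwrite(f'pics/{n}0.png',c['color'])
    print(n,[ (k,np.array(v).round(3).tolist()) for k,v in c.items() if k!='color'])
E
```

```text
{'time': 0.0, 'joint_positions': array([-1.11297398e+00,  3.14235700e-01, -4.80747326e-02,  1.21022300e+00,
       -4.83835567e-05,  1.57080691e+00]), 'dq': array([-4.58987374e-05,  1.90002928e-03,  1.83148583e-03,  6.98988181e-04,
       -3.10361222e-04,  2.68883170e-04]), 'joint_torque': array([-7.40921987e-04, -5.39589393e+01,  3.39750588e+01,  1.91445061e-02,
       -1.78348373e-04, -5.08521396e-06]), 'position': array([ 264.93440774, -537.71111272,  244.43066867]), 'orientation': array([ 9.73914873e-01,  2.26912019e-01, -2.20655053e-04, -8.40406367e-04]), 'ft_force': array([-0.0204611 ,  0.13363755, -0.31304883]), 'wrist_torque': array([ 0.03090415, -0.07678887, -0.00150194]), 'width': 84.950658483687}
scene [('K', [[483.111, 0.0, 260.553], [0.0, 483.111, 194.002], [0.0, 0.0, 1.0]]), ('view', [[-0.791, -0.612, -0.006, 473.695], [0.361, -0.474, 0.803, -204.481], [-0.494, 0.633, 0.596, -877.793], [0.0, 0.0, 0.0, 1.0]])]
top [('K', [[373.439, 0.0, 263.39], [0.0, 373.439, 195.043], [0.0, 0.0, 1.0]]), ('view', [[0.023, -1.0, -0.006, 76.166], [0.989, 0.022, 0.144, -521.614], [-0.144, -0.009, 0.99, -1034.268], [0.0, 0.0, 0.0, 1.0]])]
wrist [('K', [[297.319, 0.0, 258.802], [0.0, 297.319, 199.967], [0.0, 0.0, 1.0]]), ('T_tool_cam', [[0.0, 0.956, 0.292, 75.097], [1.0, -0.0, -0.001, -0.255], [-0.0, 0.292, -0.956, -129.515], [0.0, 0.0, 0.0, 1.0]])]
```

View pics/scene0.png

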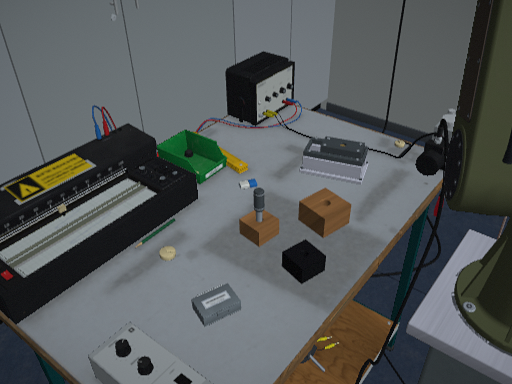

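View pics/top0.png

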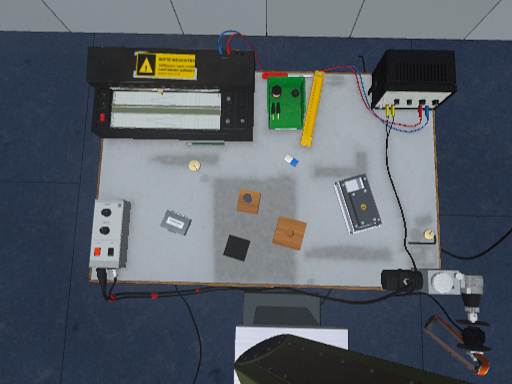

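View pics/wrist0.png

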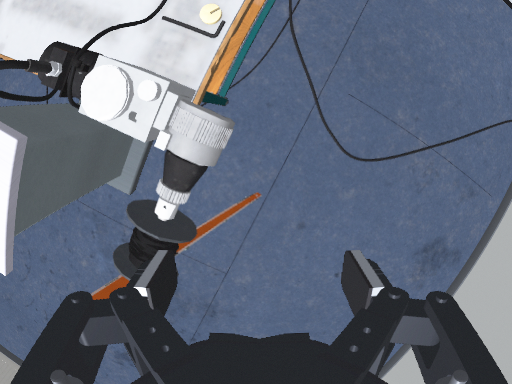

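The scene view shows the drift in the small wooden block at about (260,215). The larger wooden block is at (325,212), the black one at (303,260) and the fixture at (335,160). In the top view these are at (248,200), (290,234), (236,248) and (358,203). Next I'll zoom in.

```bash
python3 - <<'E'
from h import *
a=cv2.imread('pics/top0.png');b=cv2.imread('pics/scene0.png')
z=np.zeros((600,800,3),np.uint8)
def c(im,x,y,w,h,s): return cv2.resize(im[y:y+h,x:x+w],None,fx=s,fy=s,interpolation=cv2.INTER_CUBIC)
z[:300,:400]=c(a,215,170,80,60,5);z[:300,400:]=c(a,320,170,80,60,5)
z[300:,:400]=c(b,225,175,100,75,4);z[300:,400:]=c(b,285,120,100,75,4)
cv2.imwrite('pics/z1.png',z)
E
```

```text
(no output)
```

View pics/z1.png

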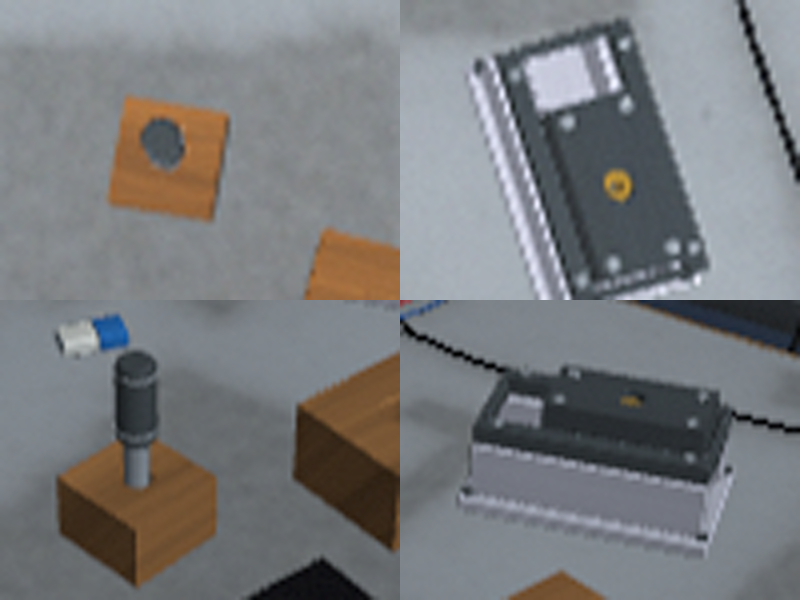

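```bash
python3 - <<'E'
from h import *
T=imaging.read_camera('top');S=imaging.read_camera('scene')
f=lambda x,y:(215+x/5-.4,170+y/5-.4)
P=[onz(T,*f(*q),40)[:2] for q in((125,97),(228,115),(213,220),(110,203))]
print(np.round(P,1),np.mean(P,0).round(1))
print([np.linalg.norm(P[i]-P[i-1]).round(1) for i in range(4)])
g=lambda x,y:(225+x/4-.4,175+(y-300)/4-.4)
Q=[onz(S,*g(*q),40)[:2] for q in((58,480),(140,440),(216,482),(136,530))]
print('scene',np.round(Q,1),np.mean(Q,0).round(1))
print('drift top: top cam',onz(T,*f(160,140),110).round(1),'scene',onz(S,*g(136,363),110).round(1))
# bore
print('bore top',onz(T,320+218/5-.4,170+185/5-.4,72).round(1),onz(T,320+218/5-.4,170+185/5-.4,76).round(1))
print('bore scene',onz(S,285+(633-400)/4-.4,120+(398-300)/4-.4,76).round(1))
h=lambda x,y:(320+(x-400)/5-.4,170+y/5-.4)
# housing top face right edge & left edge
A=[onz(T,*h(*q),76)[:2].round(1).tolist() for q in((632,20),(708,268),(545,115),(597,282))]
print('edges',A)
hs=lambda x,y:(285+(x-400)/4-.4,120+(y-300)/4-.4)
print('scene housing corners',[onz(S,*hs(*q),76)[:2].round(1).tolist() for q in((572,370),(720,388),(545,397),(697,422))])
for n,p in(('st',[600,0,0]),):pass
E
```

```text
[[535.5 156.7]
 [526.3  97.2]
 [465.7 104.3]
 [474.1 163.3]] [500.4 130.4]
[np.float64(61.7), np.float64(60.1), np.float64(61.0), np.float64(59.5)]
scene [[534.2 157.3]
 [520.7 104.3]
 [467.1 108.1]
 [477.  163.9]] [499.8 133.4]
drift top: top cam [501.4 132.  110. ] scene [506.4 125.2 110. ]
bore top [ 488.7 -188.8   72. ] [ 488.2 -187.7   76. ]
bore scene [ 488.8 -190.8   76. ]
edges [[581.0, -196.9], [443.6, -236.1], [526.3, -148.0], [434.6, -175.4]]
scene housing corners [[536.9, -197.7], [451.9, -234.1], [532.8, -159.0], [443.7, -189.4]]
```

```bash
cat >> h.py <<'E'
from scipy.spatial.transform import Rotation as Rn
def tool():
    s=ctrl.state();return s,np.array(s['position']),Rn.from_quat(s['orientation'])
def goal(p,yaw=None):
    "p world; yaw = world heading (deg) of tool x with the tool straight down"
    s,q,R=tool()
    out=R.inv().apply(np.array(p,float)-q)
    dr=np.zeros(3)
    if yaw is not None:
        G=Rn.from_euler('z',yaw,degrees=True)*Rn.from_euler('x',180,degrees=True)
        dr=(R.inv()*G).as_rotvec()
    print('t',round(s['time'],2),'pos',q.round(1),'yaw',np.degrees(np.arctan2(*R.as_matrix()[[1,0],0])).round(2),'z',R.as_matrix()[:,2].round(4),'F',np.round(s['ft_force'],2),'w',round(s['width'],1))
    print('dp',out.round(1),'dr',dr.round(4))
def wray(cam,u,v,p,R):
    K=cam['K'];x=(u-K[0][2]);y=(v-K[1][2]);r=np.hypot(x,y);th=r/K[0][0]
    d=np.array([np.sin(th)*x/r,-np.sin(th)*y/r,-np.cos(th)])
    T=np.array(cam['T_tool_cam'])
    return p+R.apply(T[:3,3]),R.apply(T[:3,:3]@d)
def wonz(cam,u,v,z,p,R):
    o,d=wray(cam,u,v,p,R);return o+d*(z-o[2])/d[2]
def wproj(cam,P,p,R):
    T=np.array(cam['T_tool_cam']);c=T[:3,:3].T@(R.inv().apply(np.array(P)-p)-T[:3,3])
    rr=np.hypot(c[0],c[1]);th=np.arctan2(rr,-c[2]);K=cam['K']
    return K[0][2]+K[0][0]*th*c[0]/rr,K[1][2]-K[0][0]*th*c[1]/rr
E
python3 -c "
from h import *
goal([500,131,230],104.7)"
```

```text
t 0.25 pos [ 265.1 -538.   244.9] yaw 26.23 z [-4.e-04  8.e-04 -1.e+00] F [ 0.18 -0.32  0.17] w 85.2
dp [ 506.4 -496.2   15.3] dr [-7.0000e-04 -6.0000e-04 -1.3696e+00]
```

Call:
{"fn": "send_rows", "kwargs": {
  "fingers": [85,85,85,85,85,85,85,85,85,85],
  "dp": [
    [506,-496,15],
    [506,-496,15],
    [506,-496,15],
    [506,-496,15],
    [506,-496,15],
    [506,-496,15],
    [506,-496,15],
    [506,-496,15],
    [506,-496,15],
    [506,-496,15]
  ],
  "dr": [
    [0,0,-1.37],
    [0,0,-1.37],
    [0,0,-1.37],
    [0,0,-1.37],
    [0,0,-1.37],
    [0,0,-1.37],
    [0,0,-1.37],
    [0,0,-1.37],
    [0,0,-1.37],
    [0,0,-1.37]
  ],
  "force": 60
}}

```text
time: 1.08
position: [403.3, -143.3, 236.7]
orientation: [0.655, 0.756, 0.0, 0.0]
ft_force: [1.7, -0.1, -0.6]
width: 84.9
```

```bash
python3 -c "
from h import *
goal([500,131,230],104.7)"
```

```text
t 1.08 pos [ 403.3 -143.3  236.7] yaw 98.18 z [ 7.e-04 -2.e-04 -1.e+00] F [ 1.68 -0.1  -0.57] w 84.9
dp [257.7 134.7   6.7] dr [ 0.0006  0.0004 -0.1138]
```

Call:
{"fn": "send_rows", "kwargs": {
  "fingers": [85,85,85,85,85,85,85,85,85,85],
  "dp": [
    [250,130,7],
    [250,130,7],
    [250,130,7],
    [250,130,7],
    [250,130,7],
    [250,130,7],
    [250,130,7],
    [250,130,7],
    [250,130,7],
    [250,130,7]
  ],
  "dr": [
    [0,0,-0.1],
    [0,0,-0.1],
    [0,0,-0.1],
    [0,0,-0.1],
    [0,0,-0.1],
    [0,0,-0.1],
    [0,0,-0.1],
    [0,0,-0.1],
    [0,0,-0.1],
    [0,0,-0.1]
  ]
}}

```text
time: 1.92
position: [497.3, 120.0, 229.2]
orientation: [0.618, 0.786, -0.001, -0.0]
ft_force: [-0.0, -0.8, -0.5]
width: 84.8
```

```bash
python3 -c "
from h import *
goal([500,131,230],104.7)
s,p,R=tool()
c=imaging.read_camera('wrist');cv2.imwrite('pics/w1.png',c['color'])
for P in ([500,131,40],[500,131,116],[500,131,60]): print(wproj(c,P,p,R))
"
```

```text
t 1.92 pos [497.3 120.  229.2] yaw 103.61 z [-9.e-04 -7.e-04 -1.e+00] F [-0.   -0.79 -0.54] w 84.8
dp [10.1  5.2 -0.8] dr [-0.001   0.0004 -0.0191]
(np.float64(263.1293356978297), np.float64(171.23053786909162))
(np.float64(264.40785368874265), np.float64(189.23337725509458))
(np.float64(263.4070510951405), np.float64(175.12237473759728))
```

View pics/w1.png

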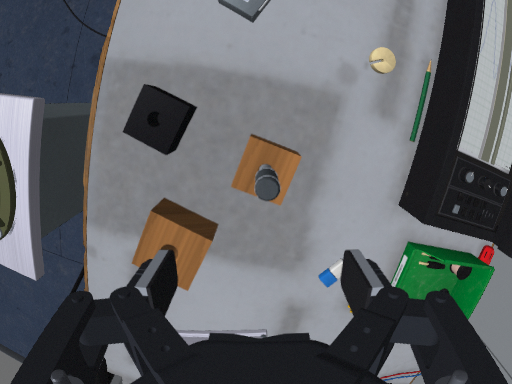

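```bash
python3 -c "
from h import *
a=cv2.imread('pics/w1.png')[120:220,200:330];cv2.imwrite('pics/z2.png',cv2.resize(a,None,fx=6,fy=6,interpolation=cv2.INTER_CUBIC)[:600])
hsv=cv2.cvtColor(cv2.imread('pics/w1.png'),cv2.COLOR_BGR2HSV)
"
```

```text
(no output)
```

View pics/z2.png

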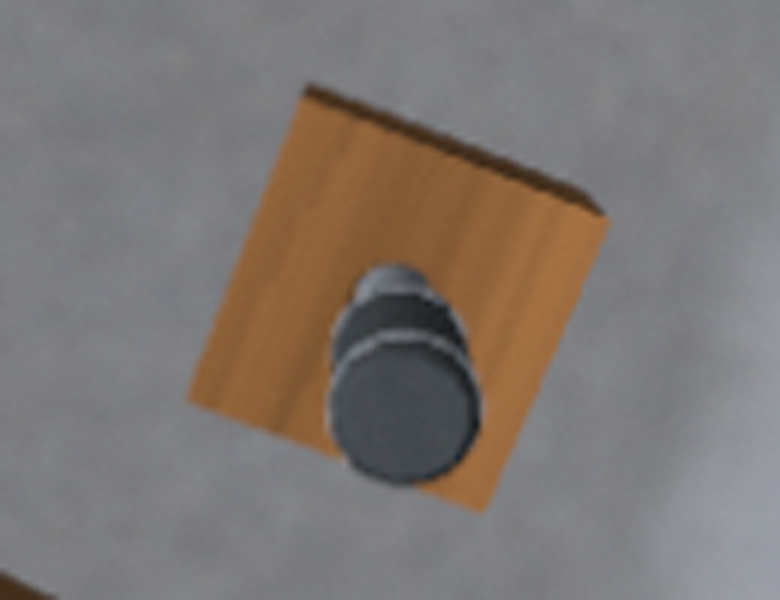

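The wrist view shows the stand's top face with corners at zoomed (307,95), (606,215), (486,512) and (189,402). The handle's top disc is centred at (405,410).

```bash
python3 -c "
from h import *
goal([500,131,230],104.7)
c=imaging.read_camera('wrist')
R=Rn.from_quat([0.618,0.786,-0.001,0]);R=Rn.from_euler('z',103.61,degrees=True)*Rn.from_euler('x',180,degrees=True)
p=np.array([497.3,120,229.2])
f=lambda x,y:(200+x/6-.4,120+y/6-.4)
P=[wonz(c,*f(*q),40,p,R)[:2] for q in((307,97),(606,215),(486,512),(189,402))]
print(np.round(P,1),np.mean(P,0),[np.linalg.norm(P[i]-P[i-1]).round(1) for i in range(4)])
print('disc',wonz(c,*f(405,410),116,p,R), 'shaft base far edge',wonz(c,*f(392,265),40,p,R))
a,b=wonz(c,*f(330,410),116,p,R),wonz(c,*f(481,410),116,p,R);print(np.linalg.norm(a-b))
"
```

```text
t 1.97 pos [497.3 119.5 229.3] yaw 103.54 z [-7.e-04 -6.e-04 -1.e+00] F [-0.47 -0.9   0.38] w 85.0
dp [10.6  5.3 -0.7] dr [-0.0008  0.0004 -0.0202]
[[478.1 165.8]
 [535.5 158. ]
 [528.6  98.2]
 [469.8 106. ]] [503.00157156 131.98083971] [np.float64(60.4), np.float64(58.0), np.float64(60.2), np.float64(59.4)]
disc [502.03391622 132.72224843 116.        ] shaft base far edge [500.09011721 139.65243891  40.        ]
21.268365516721797
```

```bash
python3 -c "
from h import *
goal([502,132.2,86],103.5)"
```

```text
t 2.02 pos [497.3 119.2 229.5] yaw 103.5 z [-4.e-04 -4.e-04 -1.e+00] F [-0.19  1.17  0.14] w 84.8
dp [ 11.6   7.6 143.5] dr [-0.0005  0.0003  0.0001]
```

Call:
{"fn": "send_rows", "kwargs": {
  "fingers": [85,85,85,85,85,85,85,85,85,85],
  "dp": [
    [11.6,7.6,0],
    [11.6,7.6,10],
    [11.6,7.6,35],
    [11.6,7.6,60],
    [11.6,7.6,85],
    [11.6,7.6,110],
    [11.6,7.6,130],
    [11.6,7.6,143.5],
    [11.6,7.6,143.5],
    [11.6,7.6,143.5]
  ],
  "dr": [
    [0,0,0],
    [0,0,0],
    [0,0,0],
    [0,0,0],
    [0,0,0],
    [0,0,0],
    [0,0,0],
    [0,0,0],
    [0,0,0],
    [0,0,0]
  ]
}}

```text
time: 2.85
position: [501.5, 132.7, 85.1]
orientation: [0.619, 0.786, -0.001, -0.001]
ft_force: [0.8, -0.1, -0.3]
width: 84.8
```

```bash
python3 -c "
from h import *
goal([502,132.2,86],103.5)
c=imaging.read_camera('wrist');cv2.imwrite('pics/w2.png',c['color'])"
```

```text
t 2.85 pos [501.5 132.7  85.1] yaw 103.54 z [-2.1e-03 -6.0e-04 -1.0e+00] F [ 0.79 -0.09 -0.26] w 84.8
dp [-0.6  0.3 -0.9] dr [-0.0021  0.0001  0.0007]
```

View pics/w2.png

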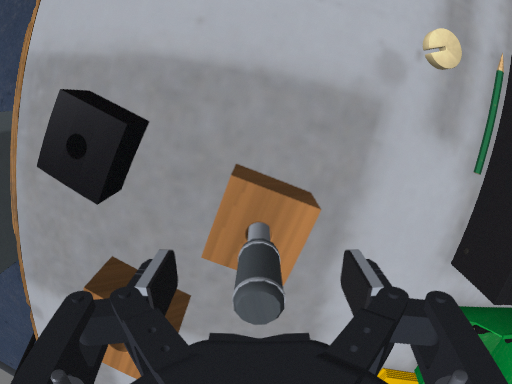

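The handle sits centred between the jaws, at column 259. I'll close on it.

Call:
{"fn": "send_rows", "kwargs": {
  "fingers": [15,15,15,15,15,15,15,15,15,15],
  "dp": [
    [0,0,0],
    [0,0,0],
    [0,0,0],
    [0,0,0],
    [0,0,0],
    [0,0,0],
    [0,0,0],
    [0,0,0],
    [0,0,0],
    [0,0,0]
  ],
  "dr": [
    [0,0,0],
    [0,0,0],
    [0,0,0],
    [0,0,0],
    [0,0,0],
    [0,0,0],
    [0,0,0],
    [0,0,0],
    [0,0,0],
    [0,0,0]
  ],
  "force": 80
}}

```text
time: 3.73
position: [502.5, 133.4, 86.6]
orientation: [0.619, 0.786, 0.0, 0.0]
ft_force: [-0.9, -0.3, 5.6]
width: 20.1
```

```bash
python3 -c "
from h import *
goal([502,132.2,86],103.5)
c=imaging.read_camera('wrist');cv2.imwrite('pics/w3.png',c['color'])"
```

```text
t 3.73 pos [502.5 133.4  86.6] yaw 103.58 z [ 3.e-04  1.e-04 -1.e+00] F [-0.91 -0.25  5.6 ] w 20.1
dp [-1.  -0.8  0.6] dr [ 0.0003 -0.      0.0015]
```

View pics/w3.png

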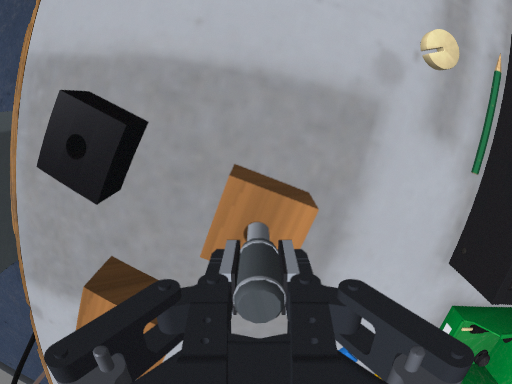

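Call:
{"fn": "send_rows", "kwargs": {
  "fingers": [15,15,15,15,15,15,15,15,15,15],
  "dp": [
    [0,0,-6],
    [0,0,-15],
    [0,0,-25],
    [0,0,-35],
    [0,0,-50],
    [0,0,-65],
    [0,0,-80],
    [0,0,-95],
    [0,0,-105],
    [0,0,-105]
  ],
  "dr": [
    [0,0,0],
    [0,0,0],
    [0,0,0],
    [0,0,0],
    [0,0,0],
    [0,0,0],
    [0,0,0],
    [0,0,0],
    [0,0,0],
    [0,0,0]
  ]
}}

```text
time: 4.62
position: [504.1, 133.8, 194.0]
orientation: [0.619, 0.786, 0.002, 0.001]
ft_force: [0.5, -0.1, -0.0]
width: 20.2
```

```bash
python3 -c "
from h import *
s,p,R=tool()
c=imaging.read_camera('wrist');cv2.imwrite('pics/w4.png',c['color'])
d=cv2.imread('pics/w1.png')
goal([489,-188,190],69)
T=imaging.read_camera('top');cv2.imwrite('pics/t4.png',T['color']);T=imaging.read_camera('scene');cv2.imwrite('pics/s4.png',T['color'])"
```

```text
t 4.67 pos [503.5 133.6 192.5] yaw 103.58 z [ 3.e-03  8.e-04 -1.e+00] F [ 0.38  0.31 -1.24] w 20.1
dp [-309.2  -89.6    2.2] dr [ 0.0029 -0.001   0.6035]
```

View pics/w4.png

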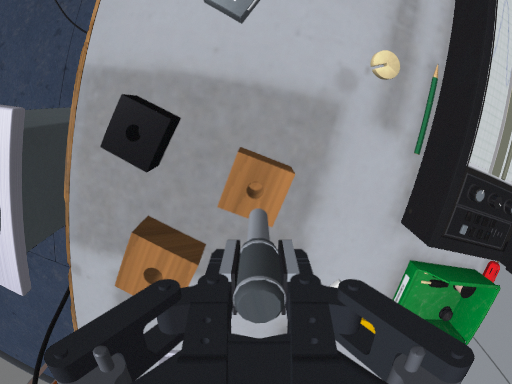

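View pics/s4.png

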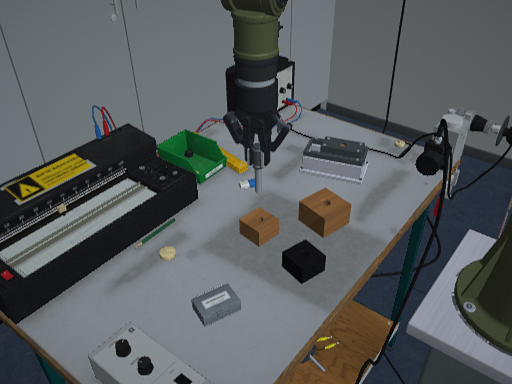

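```bash
python3 -c "
from h import *
a=cv2.imread('pics/w4.png')[140:240,200:330];cv2.imwrite('pics/z4.png',cv2.resize(a,None,fx=6,fy=6,interpolation=cv2.INTER_CUBIC)[:600])
a=cv2.imread('pics/s4.png')[185:245,230:310];b=cv2.imread('pics/t4.png')[170:230,215:295]
z=np.hstack([cv2.resize(q,None,fx=5,fy=5,interpolation=cv2.INTER_CUBIC) for q in(a,b)]);cv2.imwrite('pics/z5.png',z)
"
```

```text
(no output)
```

View pics/z4.png

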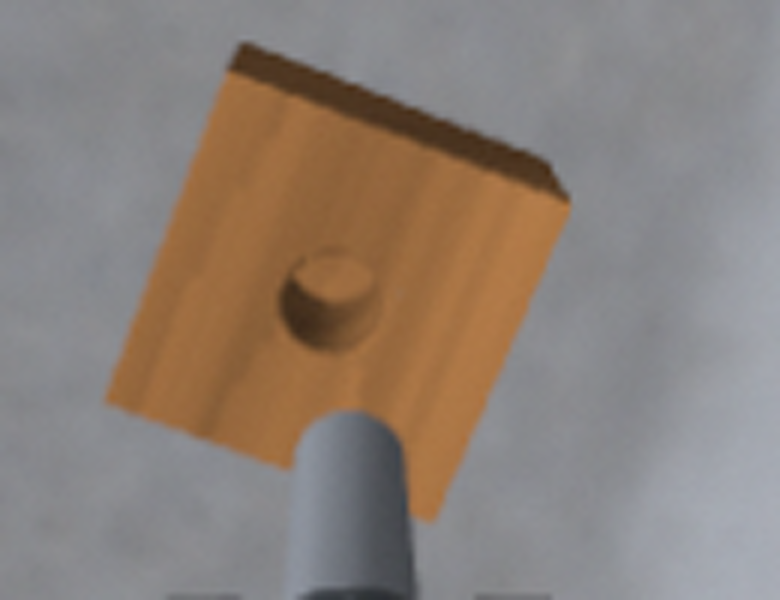

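View pics/z5.png

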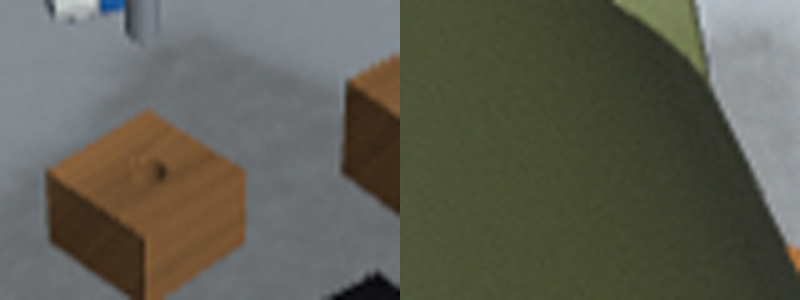

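```bash
python3 -c "
from h import *
c=imaging.read_camera('wrist');s,_,R=tool();goal([489,-188,190],69)
f=lambda x,y:(200+x/6-.4,140+y/6-.4)
p=np.array([504.0,133.7,193.2])
for p in([504.1,133.8,194.0],s['position']):
  p=np.array(p)
  h=wonz(c,*f(330,300),40,p,R);a,b=wonz(c,*f(277,300),40,p,R),wonz(c,*f(381,300),40,p,R)
  zt=p[2]-80.6
  t=wonz(c,*f(351,464),zt,p,R);e=wonz(c,*f(350,412),zt,p,R)
  print('hole',h,np.linalg.norm(a-b),'tip',t,'in tool',R.inv().apply(t-p),'far edge in tool',R.inv().apply(e-p))
"
```

```text
t 4.82 pos [501.9 133.2 190.2] yaw 103.58 z [-1.3e-03 -4.0e-04 -1.0e+00] F [ 0.16 -0.32 -1.15] w 19.9
dp [-3.092e+02 -8.790e+01  3.000e-01] dr [-1.200e-03  5.000e-04  6.035e-01]
hole [500.77853062 131.76816455  40.        ] 17.121217906423897 tip [504.67178643 131.11254275 113.4       ] in tool [-2.74152707e+00  3.01493855e-02  8.06002015e+01] far edge in tool [ 4.15100339 -0.09213986 80.59992896]
hole [498.37146007 132.13304256  40.        ] 16.89124175750132 tip [502.45108324 130.46832837 109.59181988] in tool [-2.74152707e+00  3.01493855e-02  8.06002015e+01] far edge in tool [ 4.15100339 -0.09213986 80.59992896]
```

```bash
python3 -c "
from h import *
goal([480,-210,190],69)"
```

```text
t 4.82 pos [501.9 133.2 190.2] yaw 103.58 z [-1.3e-03 -4.0e-04 -1.0e+00] F [ 0.16 -0.32 -1.15] w 19.9
dp [-3.284e+02 -1.018e+02  3.000e-01] dr [-1.200e-03  5.000e-04  6.035e-01]
```

Call:
{"fn": "send_rows", "kwargs": {
  "fingers": [15,15,15,15,15,15,15,15,15,15],
  "dp": [
    [-15,-5,0],
    [-45,-14,0],
    [-85,-26,0],
    [-125,-39,0],
    [-165,-51,0],
    [-205,-64,0],
    [-245,-76,0],
    [-280,-87,0],
    [-310,-96,0],
    [-328,-102,0]
  ],
  "dr": [
    [0,0,0.03],
    [0,0,0.1],
    [0,0,0.2],
    [0,0,0.3],
    [0,0,0.4],
    [0,0,0.48],
    [0,0,0.54],
    [0,0,0.58],
    [0,0,0.6],
    [0,0,0.6]
  ]
}}

```text
time: 5.65
position: [479.2, -212.5, 189.9]
orientation: [0.824, 0.566, -0.001, -0.0]
ft_force: [0.1, 1.1, -2.2]
width: 20.6
```

Call:
{"fn": "send_rows", "kwargs": {
  "fingers": [15,15,15],
  "dp": [
    [0,0,0],
    [0,0,0],
    [0,0,0]
  ],
  "dr": [
    [0,0,0],
    [0,0,0],
    [0,0,0]
  ]
}}

```text
time: 5.9
position: [479.7, -208.8, 190.1]
orientation: [0.823, 0.568, -0.0, -0.001]
ft_force: [1.1, 0.1, -1.8]
width: 20.2
```

```bash
python3 -c "
from h import *
goal([480,-210,190],69)
s,p,R=tool()
c=imaging.read_camera('wrist');cv2.imwrite('pics/w5.png',c['color'])
np.savez('w5.npz',p=p,q=R.as_quat())
a=c['color'][120:245,190:350];cv2.imwrite('pics/z6.png',cv2.resize(a,None,fx=4.8,fy=4.8,interpolation=cv2.INTER_CUBIC))
"
```

```text
t 5.9 pos [ 479.7 -208.8  190.1] yaw 69.2 z [-0.0015  0.0012 -1.    ] F [ 1.06  0.15 -1.79] w 20.2
dp [-1.   0.7  0.1] dr [-0.0018 -0.0005  0.0035]
```

View pics/z6.png

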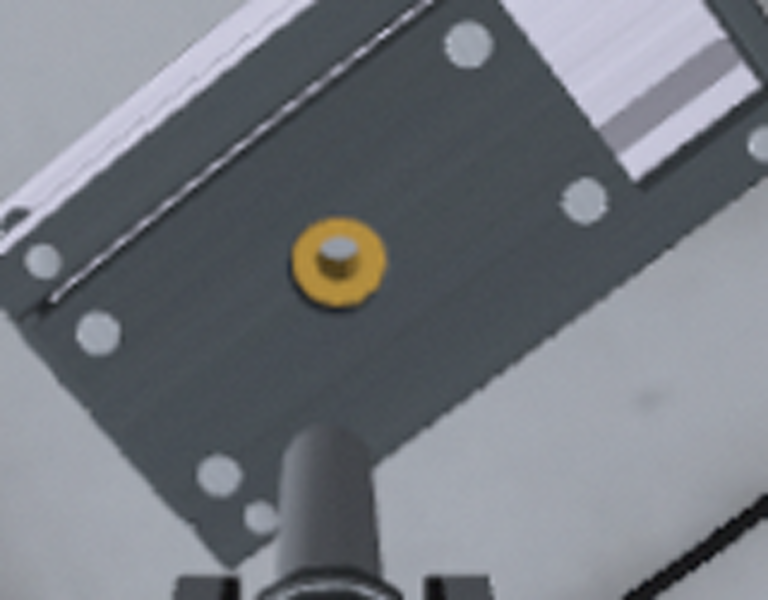

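View pics/w5.png

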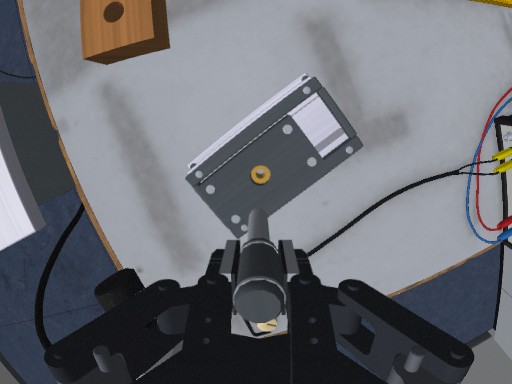

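The bushing ring is centred at zoomed (339,262). The rod tip's far edge is at (328,424) and its centreline at x ≈ 328.

```bash
python3 -c "
from h import *
c=imaging.read_camera('wrist');d=np.load('w5.npz');p=d['p'];R=Rn.from_quat(d['q'])
f=lambda x,y:(190+x/4.8-.4,120+y/4.8-.4)
for nm,q,z in(('ring',(339.5,262),71),('mouth',(339,263),76)):
  h=wonz(c,*f(*q),z,p,R);print(nm,h,'tool',R.inv().apply(h-p))
zt=p[2]-80.6
e=wonz(c,*f(328,424),zt,p,R);print('tip edge tool',R.inv().apply(e-p))
a,b=wonz(c,*f(292,262),71,p,R),wonz(c,*f(387,262),71,p,R);print(np.linalg.norm(a-b))
# fixture yaw from screws (470,45),(220,475)?? use housing edges
u=wonz(c,*f(55,298),76,p,R)-wonz(c,*f(430,2),76,p,R);print(np.degrees(np.arctan2(-u[1],-u[0])))
u=wonz(c,*f(635,180),76,p,R);v=wonz(c,*f(232,568),76,p,R);print(u,v)
goal([0,0,0])
"
```

```text
ring [ 488.96032884 -188.57918314   71.        ] tool [ 22.12394327   1.64703613 119.1396959 ]
mouth [ 489.17180884 -187.71242477   76.        ] tool [ 23.01206063   1.52793905 114.14039022]
tip edge tool [ 4.67634997 -0.33888813 80.60332661]
16.910265060822475
17.29583303047594
[ 542.90747435 -191.83362314   76.        ] [ 449.9375496 -234.9195548   76.       ]
t 6.0 pos [ 480.1 -208.4  190.5] yaw 69.28 z [-9.e-04  6.e-04 -1.e+00] F [ 0.18  0.18 -1.83] w 20.2
dp [  24.9 -522.6  191.1] dr [0. 0. 0.]
```

Call:
{"fn": "send_rows", "kwargs": {
  "fingers": [15,15,15,15,15,15,15,15],
  "dp": [
    [12,1,0],
    [24.5,1.7,0],
    [24.5,1.7,8],
    [24.5,1.7,16],
    [24.5,1.7,24],
    [24.5,1.7,26],
    [24.5,1.7,26],
    [24.5,1.7,26]
  ],
  "dr": [
    [0,0,0],
    [0,0,0],
    [0,0,0],
    [0,0,0],
    [0,0,0],
    [0,0,0],
    [0,0,0],
    [0,0,0]
  ]
}}

```text
time: 6.67
position: [490.3, -187.2, 164.6]
orientation: [0.823, 0.568, -0.0, -0.0]
ft_force: [-0.6, -0.3, -0.7]
width: 20.3
```

```bash
python3 -c "
from h import *
s,p,R=tool()
c=imaging.read_camera('wrist');cv2.imwrite('pics/w6.png',c['color'])
goal([0,0,0])
np.savez('w6.npz',p=p,q=R.as_quat())
S=imaging.read_camera('scene')['color'];cv2.imwrite('pics/s6.png',S)
a=c['color'][150:230,210:310];b=S[100:180,290:390]
cv2.imwrite('pics/z7.png',np.hstack([cv2.resize(q,None,fx=4,fy=4,interpolation=cv2.INTER_CUBIC) for q in(a,b)]))
"
```

```text
t 6.72 pos [ 490.6 -187.4  165. ] yaw 69.18 z [-0. -0. -1.] F [ 0.36 -0.44 -1.35] w 20.7
dp [   0.8 -525.1  165. ] dr [0. 0. 0.]
```

View pics/z7.png

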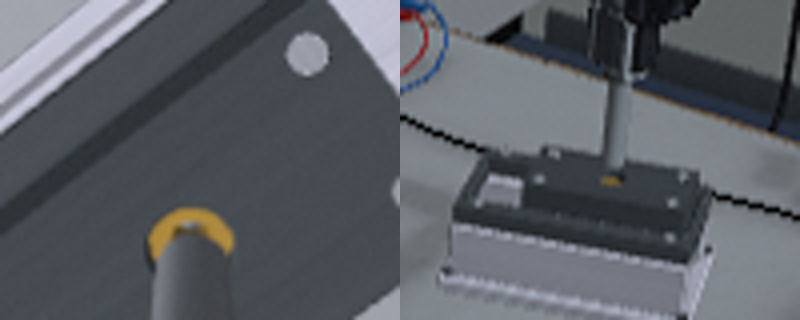

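```bash
python3 -c "
from h import *
c=imaging.read_camera('wrist');d=np.load('w6.npz');p=d['p'];R=Rn.from_quat(d['q'])
f=lambda x,y:(210+x/4-.4,150+y/4-.4)
e=wonz(c,*f(190,232),p[2]-80.6,p,R);te=R.inv().apply(e-p);print('edge',te,'tip x',te[0]-6.5)
for z in(71,69):
  h=wonz(c,*f(191,208),z,p,R);print('ring edge',R.inv().apply(h-p),'centre x',R.inv().apply(h-p)[0]-8)
  a=[R.inv().apply(wonz(c,*f(x,245),z,p,R)-p) for x in(148,235)];print(a)
goal([0,0,0])
"
```

```text
edge [ 4.9393116  -0.95869048 80.60042559] tip x -1.5606883989014868
ring edge [ 5.55854728 -0.81815138 93.62577094] centre x -2.441452715395024
[array([-2.14503622, -9.36812139, 93.63316751]), array([-2.13680408,  7.9118362 , 93.61937083])]
ring edge [ 4.93452904 -0.82590185 95.62582397] centre x -3.0654709589974587
[array([-2.83810293, -9.45250663, 95.63328684]), array([-2.829797  ,  7.98233402, 95.6193665 ])]
t 6.82 pos [ 490.8 -187.5  165.3] yaw 69.18 z [ 5.e-04 -2.e-04 -1.e+00] F [-0.36  0.13 -0.88] w 19.6
dp [   0.8 -525.5  165. ] dr [0. 0. 0.]
```

Call:
{"fn": "send_rows", "kwargs": {
  "fingers": [15,15,15,15,15,15,15,15,15,15],
  "dp": [
    [-0.8,0,1.5],
    [-0.8,0,3],
    [-0.8,0,4.5],
    [-0.8,0,6],
    [-0.8,0,7],
    [-0.8,0,8],
    [-0.8,0,8.7],
    [-0.8,0,9.4],
    [-0.8,0,10],
    [-0.8,0,10]
  ],
  "dr": [
    [0,0,0],
    [0,0,0],
    [0,0,0],
    [0,0,0],
    [0,0,0],
    [0,0,0],
    [0,0,0],
    [0,0,0],
    [0,0,0],
    [0,0,0]
  ]
}}

```text
time: 7.65
position: [490.3, -187.9, 154.9]
orientation: [0.823, 0.568, -0.0, -0.0]
ft_force: [0.5, 0.2, -2.3]
width: 20.1
```

```bash
python3 -c "
from h import *
goal([0,0,0])
"
```

```text
t 7.65 pos [ 490.3 -187.9  154.9] yaw 69.2 z [-1.e-04  0.e+00 -1.e+00] F [ 0.45  0.17 -2.31] w 20.1
dp [   1.6 -525.   154.9] dr [0. 0. 0.]
```

Call:
{"fn": "send_rows", "kwargs": {
  "fingers": [15,15,15,15,15,15],
  "dp": [
    [0,0,0.5],
    [0,0,1],
    [0,0,1.5],
    [0,0,2],
    [0,0,2.5],
    [0,0,2.5]
  ],
  "dr": [
    [0,0,0],
    [0,0,0],
    [0,0,0],
    [0,0,0],
    [0,0,0],
    [0,0,0]
  ]
}}

```text
time: 8.15
position: [490.3, -187.9, 152.4]
orientation: [0.823, 0.568, -0.0, -0.0]
ft_force: [0.3, 0.6, -1.7]
width: 19.9
```

```bash
python3 -c "
from h import *
goal([0,0,0])
"
```

```text
t 8.15 pos [ 490.3 -187.9  152.4] yaw 69.2 z [-1.e-04  0.e+00 -1.e+00] F [ 0.28  0.61 -1.71] w 19.9
dp [   1.6 -525.   152.4] dr [0. 0. 0.]
```

Call:
{"fn": "send_rows", "kwargs": {
  "fingers": [15,15,15,15,15,15],
  "dp": [
    [0,0,0.5],
    [0,0,1],
    [0,0,1.5],
    [0,0,2],
    [0,0,2.5],
    [0,0,3]
  ],
  "dr": [
    [0,0,0],
    [0,0,0],
    [0,0,0],
    [0,0,0],
    [0,0,0],
    [0,0,0]
  ]
}}

```text
time: 8.65
position: [490.5, -188.0, 150.4]
orientation: [0.823, 0.568, 0.0, 0.0]
ft_force: [-2.7, -0.4, 7.5]
width: 19.8
```

```bash
python3 -c "
from h import *
goal([0,0,0])
"
```

```text
t 8.65 pos [ 490.5 -188.   150.4] yaw 69.2 z [ 7.e-04 -3.e-04 -1.e+00] F [-2.74 -0.4   7.54] w 19.8
dp [   1.5 -525.4  150. ] dr [0. 0. 0.]
```

Call:
{"fn": "send_rows", "kwargs": {
  "fingers": [15,15,15,15,15,15,15,15,15,15],
  "dp": [
    [0,0,0.5],
    [0,0,1],
    [0,0,1.5],
    [0,0,2],
    [0,0,2.5],
    [0,0,3],
    [0,0,3.5],
    [0,0,4],
    [0,0,4.5],
    [0,0,5]
  ],
  "dr": [
    [0,0,0],
    [0,0,0],
    [0,0,0],
    [0,0,0],
    [0,0,0],
    [0,0,0],
    [0,0,0],
    [0,0,0],
    [0,0,0],
    [0,0,0]
  ]
}}

```text
time: 9.48
position: [490.5, -188.0, 145.6]
orientation: [0.823, 0.568, 0.0, 0.0]
ft_force: [-3.0, -0.6, 7.9]
width: 20.3
```

```bash
python3 -c "
from h import *
goal([0,0,0])
"
```

```text
t 9.48 pos [ 490.5 -188.   145.6] yaw 69.2 z [ 8.e-04 -4.e-04 -1.e+00] F [-2.97 -0.62  7.89] w 20.3
dp [   1.6 -525.4  145.1] dr [0. 0. 0.]
```

Call:
{"fn": "send_rows", "kwargs": {
  "fingers": [15,15,15,15,15,15,15,15,15,15],
  "dp": [
    [0,0,0.7],
    [0,0,1.4],
    [0,0,2.1],
    [0,0,2.8],
    [0,0,3.5],
    [0,0,4.2],
    [0,0,4.9],
    [0,0,5.6],
    [0,0,6.3],
    [0,0,7]
  ],
  "dr": [
    [0,0,0],
    [0,0,0],
    [0,0,0],
    [0,0,0],
    [0,0,0],
    [0,0,0],
    [0,0,0],
    [0,0,0],
    [0,0,0],
    [0,0,0]
  ]
}}

```text
time: 10.32
position: [490.5, -188.0, 138.6]
orientation: [0.823, 0.568, 0.0, 0.0]
ft_force: [-2.5, 0.7, 8.7]
width: 19.9
```

Call:
{"fn": "send_rows", "kwargs": {
  "fingers": [15,15,15,15,15,15,15,15,15,15],
  "dp": [
    [0,0,0.7],
    [0,0,1.4],
    [0,0,2.1],
    [0,0,2.8],
    [0,0,3.5],
    [0,0,4.2],
    [0,0,4.9],
    [0,0,5.6],
    [0,0,6.3],
    [0,0,7]
  ],
  "dr": [
    [0,0,0],
    [0,0,0],
    [0,0,0],
    [0,0,0],
    [0,0,0],
    [0,0,0],
    [0,0,0],
    [0,0,0],
    [0,0,0],
    [0,0,0]
  ]
}}

```text
time: 11.15
position: [490.5, -188.0, 131.6]
orientation: [0.823, 0.568, 0.0, 0.0]
ft_force: [-3.1, 1.4, 8.8]
width: 20.1
```

```bash
python3 -c "
from h import *
goal([0,0,0])
S=imaging.read_camera('scene')['color'];cv2.imwrite('pics/s8.png',S)
c=imaging.read_camera('wrist')['color']
a=c[150:230,210:310];b=S[100:180,290:390]
cv2.imwrite('pics/z8.png',np.hstack([cv2.resize(q,None,fx=4,fy=4,interpolation=cv2.INTER_CUBIC) for q in(a,b)]))
"
```

```text
t 11.15 pos [ 490.5 -188.   131.6] yaw 69.2 z [ 8.e-04 -3.e-04 -1.e+00] F [-3.14  1.35  8.79] w 20.1
dp [   1.6 -525.4  131.1] dr [0. 0. 0.]
```

View pics/z8.png

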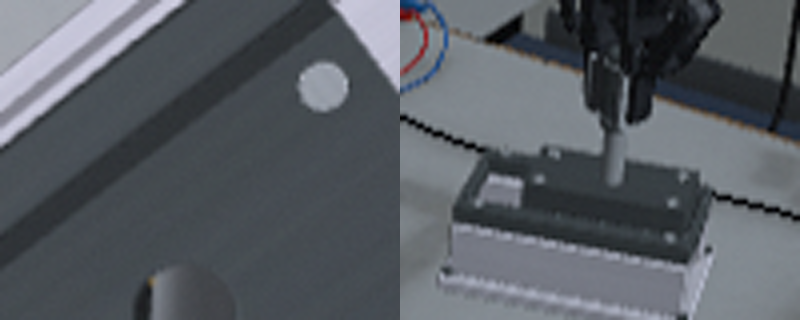

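Call:
{"fn": "send_rows", "kwargs": {
  "fingers": [15,15,15,15,15,15,15,15,15,15],
  "dp": [
    [0,0,0.8],
    [0,0,1.6],
    [0,0,2.4],
    [0,0,3.2],
    [0,0,4],
    [0,0,4.8],
    [0,0,5.6],
    [0,0,6.4],
    [0,0,7.2],
    [0,0,8]
  ],
  "dr": [
    [0,0,0],
    [0,0,0],
    [0,0,0],
    [0,0,0],
    [0,0,0],
    [0,0,0],
    [0,0,0],
    [0,0,0],
    [0,0,0],
    [0,0,0]
  ]
}}

```text
time: 12.08
position: [490.5, -188.0, 123.6]
orientation: [0.823, 0.568, 0.0, 0.0]
ft_force: [-1.8, 1.2, 9.1]
width: 20.1
```

Call:
{"fn": "send_rows", "kwargs": {
  "fingers": [15,15,15,15,15],
  "dp": [
    [0,0,0.3],
    [0,0,0.6],
    [0,0,0.9],
    [0,0,1.2],
    [0,0,1.5]
  ],
  "dr": [
    [0,0,0],
    [0,0,0],
    [0,0,0],
    [0,0,0],
    [0,0,0]
  ]
}}

```text
time: 12.5
position: [490.5, -188.0, 122.0]
orientation: [0.823, 0.568, 0.0, 0.0]
ft_force: [-2.5, 0.8, 6.4]
width: 20.1
```

Call:
{"fn": "send_rows", "kwargs": {
  "fingers": [15,15,15,15],
  "dp": [
    [0,0,0.3],
    [0,0,0.6],
    [0,0,0.9],
    [0,0,1]
  ],
  "dr": [
    [0,0,0],
    [0,0,0],
    [0,0,0],
    [0,0,0]
  ]
}}

```text
time: 12.83
position: [490.5, -188.0, 120.9]
orientation: [0.823, 0.568, 0.0, 0.0]
ft_force: [-2.8, 0.9, 7.2]
width: 19.8
```

Call:
{"fn": "send_rows", "kwargs": {
  "fingers": [15,15,15],
  "dp": [
    [0,0,0.3],
    [0,0,0.6],
    [0,0,0.8]
  ],
  "dr": [
    [0,0,0],
    [0,0,0],
    [0,0,0]
  ]
}}

```text
time: 13.08
position: [490.5, -188.0, 120.1]
orientation: [0.823, 0.568, 0.0, 0.0]
ft_force: [-2.0, 1.2, 7.3]
width: 19.9
```

Call:
{"fn": "send_rows", "kwargs": {
  "fingers": [15,15,15],
  "dp": [
    [0,0,0.3],
    [0,0,0.6],
    [0,0,0.6]
  ],
  "dr": [
    [0,0,0],
    [0,0,0],
    [0,0,0]
  ]
}}

```text
time: 13.33
position: [490.5, -188.0, 119.5]
orientation: [0.823, 0.568, 0.0, 0.0]
ft_force: [-2.4, 1.1, 6.5]
width: 20.1
```

Call:
{"fn": "send_rows", "kwargs": {
  "fingers": [15,15,15,15,15,15,15,15,15,15],
  "dp": [
    [0,0,-2],
    [0,0,-6],
    [0,0,-12],
    [0,0,-20],
    [0,0,-28],
    [0,0,-36],
    [0,0,-44],
    [0,0,-54],
    [0,0,-64],
    [0,0,-72]
  ],
  "dr": [
    [0,0,0],
    [0,0,0],
    [0,0,0],
    [0,0,0],
    [0,0,0],
    [0,0,0],
    [0,0,0],
    [0,0,0],
    [0,0,0],
    [0,0,0]
  ]
}}

```text
time: 14.17
position: [490.7, -188.0, 192.1]
orientation: [0.823, 0.568, 0.0, 0.0]
ft_force: [-0.4, 0.4, -2.2]
width: 19.9
```

Call:
{"fn": "send_rows", "kwargs": {
  "fingers": [15,15,15,15],
  "dp": [
    [-12,0,0],
    [-24,0,0],
    [-24,0,0],
    [-24,0,0]
  ],
  "dr": [
    [0,0,0],
    [0,0,0],
    [0,0,0],
    [0,0,0]
  ]
}}

```text
time: 14.5
position: [481.0, -211.2, 190.1]
orientation: [0.824, 0.567, -0.0, -0.0]
ft_force: [-0.4, 0.2, -1.0]
width: 20.3
```

```bash
python3 -c "
from h import *
goal([0,0,0])
s,p,R=tool()
c=imaging.read_camera('wrist');cv2.imwrite('pics/w9.png',c['color'])
np.savez('w9.npz',p=p,q=R.as_quat())
a=c['color'][120:245,190:350];cv2.imwrite('pics/z9.png',cv2.resize(a,None,fx=4.8,fy=4.8,interpolation=cv2.INTER_CUBIC))
"
```

```text
t 14.5 pos [ 481.  -211.2  190.1] yaw 69.1 z [-9.e-04  4.e-04 -1.e+00] F [-0.37  0.22 -1.05] w 20.3
dp [  25.7 -524.5  190.6] dr [0. 0. 0.]
```

View pics/z9.png

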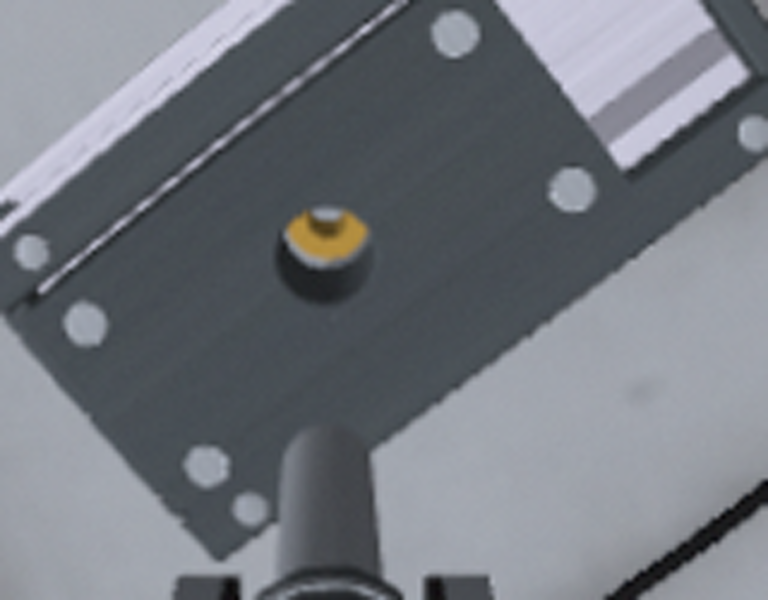

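The bushing ring now sits deep at (326,235), with a bright gap under the bore, so it is out. The tip edge is still at (326,424), so the rod hasn't slipped in the grip. I'll head back to the stand.

```bash
python3 -c "
from h import *
goal([507,112,185],103.5)
"
```

```text
t 14.55 pos [ 481.1 -210.8  190. ] yaw 69.13 z [-1.e-03  6.e-04 -1.e+00] F [-0.46  0.2  -0.73] w 20.0
dp [310.8 -90.8   5.2] dr [-0.001  -0.0006 -0.5999]
```

Call:
{"fn": "send_rows", "kwargs": {
  "fingers": [15,15,15,15,15,15,15,15,15,15],
  "dp": [
    [15,-4,0],
    [45,-13,0],
    [80,-23,0],
    [120,-35,0],
    [160,-47,0],
    [200,-58,0],
    [240,-70,0],
    [275,-80,0],
    [300,-88,3],
    [311,-91,5]
  ],
  "dr": [
    [0,0,-0.03],
    [0,0,-0.1],
    [0,0,-0.2],
    [0,0,-0.3],
    [0,0,-0.4],
    [0,0,-0.48],
    [0,0,-0.54],
    [0,0,-0.58],
    [0,0,-0.6],
    [0,0,-0.6]
  ]
}}

```text
time: 15.38
position: [506.9, 116.2, 185.1]
orientation: [0.617, 0.787, 0.0, -0.001]
ft_force: [0.2, -0.3, -0.7]
width: 20.3
```

Call:
{"fn": "send_rows", "kwargs": {
  "fingers": [15,15,15,15,15,15,15],
  "dp": [
    [0,0,8],
    [0,0,16],
    [0,0,20],
    [0,0,20],
    [0,0,20],
    [0,0,20],
    [0,0,20]
  ],
  "dr": [
    [0,0,0],
    [0,0,0],
    [0,0,0],
    [0,0,0],
    [0,0,0],
    [0,0,0],
    [0,0,0]
  ]
}}

```text
time: 15.97
position: [507.5, 112.0, 165.9]
orientation: [0.619, 0.785, 0.0, 0.0]
ft_force: [-0.4, 0.5, -1.2]
width: 20.2
```

```bash
python3 -c "
from h import *
goal([502.5,133.4,145],103.5)
s,p,R=tool()
c=imaging.read_camera('wrist');cv2.imwrite('pics/w10.png',c['color'])
np.savez('w10.npz',p=p,q=R.as_quat())
a=c['color'][120:245,190:350];cv2.imwrite('pics/z10.png',cv2.resize(a,None,fx=4.8,fy=4.8,interpolation=cv2.INTER_CUBIC))
"
```

```text
t 15.97 pos [507.5 112.  165.9] yaw 103.51 z [ 6.e-04  1.e-04 -1.e+00] F [-0.38  0.53 -1.21] w 20.2
dp [22.   0.1 20.9] dr [0.0006 0.0001 0.0001]
```

View pics/z10.png

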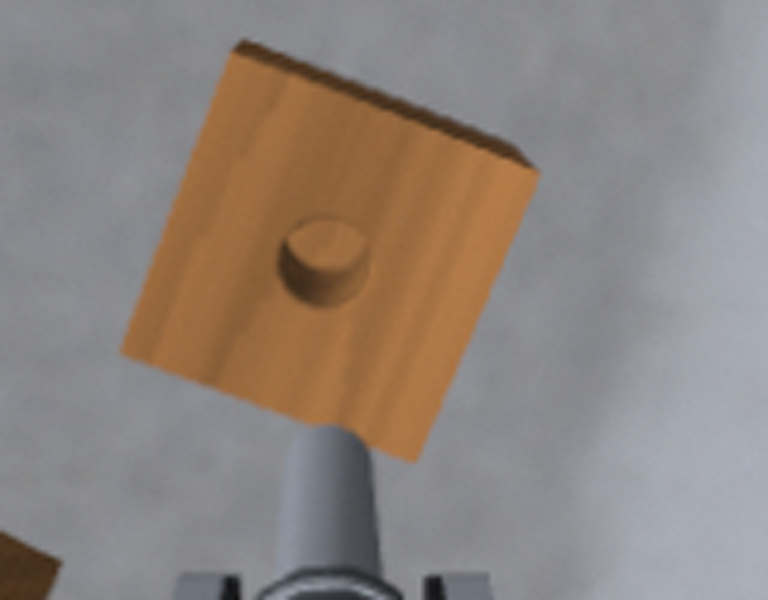

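The hole is centred at zoomed (324,262) and the tip's far edge is at (330,424).

```bash
python3 -c "
from h import *
c=imaging.read_camera('wrist');d=np.load('w10.npz');p=d['p'];R=Rn.from_quat(d['q'])
f=lambda x,y:(190+x/4.8-.4,120+y/4.8-.4)
h=wonz(c,*f(324,262),40,p,R);print('hole',h,R.inv().apply(h-p))
print([R.inv().apply(wonz(c,*f(*q),40,p,R)-p).round(1) for q in((277,262),(371,262),(324,215),(324,309))])
e=wonz(c,*f(330,424),p[2]-80.6,p,R);print('edge tool',R.inv().apply(e-p))
goal([502.5,133.4,145],103.5)
"
```

```text
hole [501.91811858 131.63870856  40.        ] [ 20.3857441   -0.89145815 125.93961224]
[array([ 20.4,  -9.5, 125.9]), array([ 20.4,   7.7, 125.9]), array([ 29.1,  -0.9, 125.9]), array([ 11.5,  -0.9, 125.9])]
edge tool [ 4.41411972  0.21939332 80.59986073]
t 16.07 pos [507.5 112.3 166. ] yaw 103.54 z [ 7.e-04  1.e-04 -1.e+00] F [ 0.51 -0.26 -1.16] w 19.9
dp [21.6  0.1 21. ] dr [0.0007 0.     0.0006]
```

Call:
{"fn": "send_rows", "kwargs": {
  "fingers": [15,15,15,15,15,15,15,15,15,15],
  "dp": [
    [11,-0.2,0],
    [22.2,-0.4,0],
    [22.2,-0.4,10],
    [22.2,-0.4,20],
    [22.2,-0.4,30],
    [22.2,-0.4,36],
    [22.2,-0.4,38],
    [22.2,-0.4,40],
    [22.2,-0.4,41],
    [22.2,-0.4,42]
  ],
  "dr": [
    [0,0,0],
    [0,0,0],
    [0,0,0],
    [0,0,0],
    [0,0,0],
    [0,0,0],
    [0,0,0],
    [0,0,0],
    [0,0,0],
    [0,0,0]
  ]
}}

```text
time: 16.9
position: [501.9, 134.1, 123.7]
orientation: [0.619, 0.786, 0.0, 0.0]
ft_force: [-0.6, -0.3, -0.9]
width: 20.2
```

Call:
{"fn": "send_rows", "kwargs": {
  "fingers": [15,15,15,15,15,15,15,15],
  "dp": [
    [0,0,0.5],
    [0,0,1],
    [0,0,1.5],
    [0,0,2],
    [0,0,2.5],
    [0,0,3],
    [0,0,3.5],
    [0,0,4]
  ],
  "dr": [
    [0,0,0],
    [0,0,0],
    [0,0,0],
    [0,0,0],
    [0,0,0],
    [0,0,0],
    [0,0,0],
    [0,0,0]
  ]
}}

```text
time: 17.57
position: [501.6, 134.2, 119.6]
orientation: [0.619, 0.786, 0.0, 0.0]
ft_force: [-0.5, 0.2, -0.4]
width: 20.0
```

Call:
{"fn": "send_rows", "kwargs": {
  "fingers": [15,15,15,15,15,15,15,15,15,15],
  "dp": [
    [0,0,0.6],
    [0,0,1.2],
    [0,0,1.8],
    [0,0,2.4],
    [0,0,3],
    [0,0,3.6],
    [0,0,4.2],
    [0,0,4.8],
    [0,0,5.4],
    [0,0,6]
  ],
  "dr": [
    [0,0,0],
    [0,0,0],
    [0,0,0],
    [0,0,0],
    [0,0,0],
    [0,0,0],
    [0,0,0],
    [0,0,0],
    [0,0,0],
    [0,0,0]
  ]
}}

```text
time: 18.4
position: [501.6, 134.2, 113.5]
orientation: [0.619, 0.786, -0.0, -0.0]
ft_force: [-0.0, 0.2, -1.4]
width: 20.1
```

```bash
python3 -c "
from h import *
goal([502.5,133.4,87.2],103.5)
"
```

```text
t 18.4 pos [501.6 134.2 113.5] yaw 103.58 z [-0. -0. -1.] F [-0.01  0.18 -1.36] w 20.1
dp [-1.   0.7 26.3] dr [-0.     -0.      0.0014]
```

Tip is at about 33 mm with no contact, so it is inside the hole. Lowering on, with the floor expected at TCP ≈ 86.6.

Call:
{"fn": "send_rows", "kwargs": {
  "fingers": [15,15,15,15,15,15,15,15,15,15],
  "dp": [
    [0,0,2],
    [0,0,4],
    [0,0,6],
    [0,0,8],
    [0,0,10],
    [0,0,12],
    [0,0,14],
    [0,0,16],
    [0,0,18],
    [0,0,20]
  ],
  "dr": [
    [0,0,0],
    [0,0,0],
    [0,0,0],
    [0,0,0],
    [0,0,0],
    [0,0,0],
    [0,0,0],
    [0,0,0],
    [0,0,0],
    [0,0,0]
  ]
}}

```text
time: 19.23
position: [501.6, 134.2, 93.4]
orientation: [0.619, 0.786, -0.0, 0.0]
ft_force: [-0.3, -0.6, -0.8]
width: 19.7
```

Call:
{"fn": "send_rows", "kwargs": {
  "fingers": [15,15,15,15,15,15,15,15],
  "dp": [
    [0,0,1],
    [0,0,2],
    [0,0,3],
    [0,0,4],
    [0,0,5],
    [0,0,5.5],
    [0,0,6],
    [0,0,6]
  ],
  "dr": [
    [0,0,0],
    [0,0,0],
    [0,0,0],
    [0,0,0],
    [0,0,0],
    [0,0,0],
    [0,0,0],
    [0,0,0]
  ]
}}

```text
time: 19.9
position: [501.5, 134.2, 87.5]
orientation: [0.619, 0.786, -0.0, -0.0]
ft_force: [-0.4, -0.1, -0.4]
width: 19.9
```

Call:
{"fn": "send_rows", "kwargs": {
  "fingers": [15,15,15],
  "dp": [
    [0,0,0.4],
    [0,0,0.8],
    [0,0,0.8]
  ],
  "dr": [
    [0,0,0],
    [0,0,0],
    [0,0,0]
  ]
}}

```text
time: 20.15
position: [501.5, 134.2, 86.7]
orientation: [0.619, 0.786, -0.0, -0.0]
ft_force: [0.1, -0.6, -1.0]
width: 20.2
```

Call:
{"fn": "send_rows", "kwargs": {
  "fingers": [30,40,60,80,80,80,80,80,80,80],
  "dp": [
    [0,0,0],
    [0,0,0],
    [0,0,0],
    [0,0,0],
    [0,0,0],
    [0,0,0],
    [0,0,0],
    [0,0,0],
    [0,0,0],
    [0,0,0]
  ],
  "dr": [
    [0,0,0],
    [0,0,0],
    [0,0,0],
    [0,0,0],
    [0,0,0],
    [0,0,0],
    [0,0,0],
    [0,0,0],
    [0,0,0],
    [0,0,0]
  ]
}}

```text
time: 20.98
position: [501.6, 134.2, 86.8]
orientation: [0.619, 0.786, 0.0, -0.0]
ft_force: [0.5, -0.4, 0.4]
width: 80.0
```

```bash
python3 -c "
from h import *
goal([502.5,133.4,87.2],103.5)
c=imaging.read_camera('wrist');cv2.imwrite('pics/w11.png',c['color'])
"
```

```text
t 20.98 pos [501.6 134.2  86.8] yaw 103.58 z [-0.  0. -1.] F [ 0.53 -0.37  0.43] w 80.0
dp [-1.   0.7 -0.4] dr [-0.     -0.      0.0014]
```

View pics/w11.png

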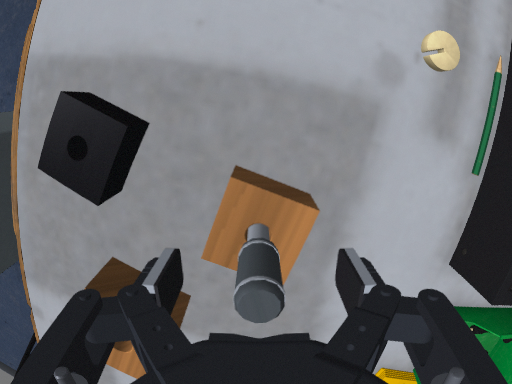

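The drift stands upright in the stand, centred between the open fingers at (259,290). I'll retreat straight up.

Call:
{"fn": "send_rows", "kwargs": {
  "fingers": [80,80,80,80,80,80,80,80,80,80],
  "dp": [
    [0,0,-8],
    [0,0,-20],
    [0,0,-40],
    [0,0,-60],
    [0,0,-80],
    [0,0,-105],
    [0,0,-130],
    [0,0,-145],
    [0,0,-145],
    [0,0,-145]
  ],
  "dr": [
    [0,0,0],
    [0,0,0],
    [0,0,0],
    [0,0,0],
    [0,0,0],
    [0,0,0],
    [0,0,0],
    [0,0,0],
    [0,0,0],
    [0,0,0]
  ]
}}

```text
time: 21.87
position: [502.2, 134.4, 232.9]
orientation: [0.619, 0.786, 0.001, 0.001]
ft_force: [-0.4, -0.5, -0.5]
width: 79.8
```

Call:
{"fn": "send_rows", "kwargs": {
  "fingers": [80,80,80,80],
  "dp": [
    [0,0,0],
    [0,0,0],
    [0,0,0],
    [0,0,0]
  ],
  "dr": [
    [0,0,0],
    [0,0,0],
    [0,0,0],
    [0,0,0]
  ]
}}

```text
time: 22.2
position: [501.0, 134.0, 230.8]
orientation: [0.619, 0.786, -0.001, -0.001]
ft_force: [0.9, -0.6, 0.3]
width: 80.4
```

```bash
python3 -c "
from h import *
goal([500,131,230],103.5)
s,p,R=tool()
c=imaging.read_camera('wrist');cv2.imwrite('pics/w12.png',c['color'])
S=imaging.read_camera('scene')['color'];cv2.imwrite('pics/s12.png',S)
a=cv2.resize(c['color'][120:220,200:300],None,fx=4,fy=4);b=cv2.resize(S[170:270,225:325],None,fx=4,fy=4)
cv2.imwrite('pics/z12.png',np.hstack([a,b]))
print(wproj(c,[502,131.7,116],p,R),wproj(c,[502,131.7,40],p,R))
"
```

```text
t 22.2 pos [501.  134.  230.8] yaw 103.58 z [-1.8e-03 -5.0e-04 -1.0e+00] F [ 0.93 -0.58  0.27] w 80.4
dp [-2.7 -1.6  0.8] dr [-0.0018  0.      0.0014]
(np.float64(258.8951577940297), np.float64(202.8978670273836)) (np.float64(258.9188970138299), np.float64(182.12759204856007))
```

View pics/z12.png

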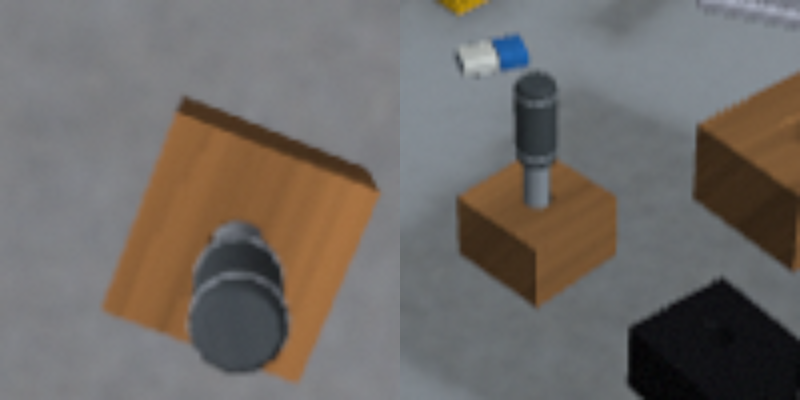

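View pics/s12.png

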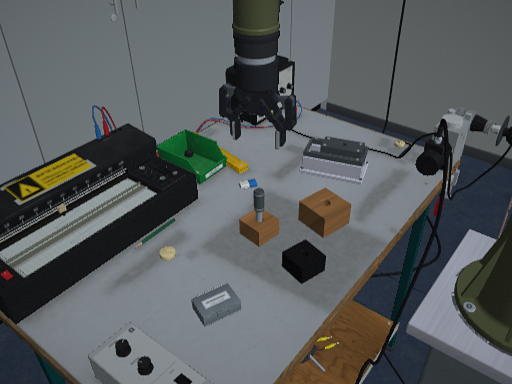

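The drift is upright in the stand, same as at the start: scene (260,205), and wrist top disc at about (259,200) against a predicted (259,203). The bystanders are where they were. Handing in.

```bash
python3 -c "
from plant import ctrl
print(ctrl.job_done())"
```

```text
the job is handed in; nothing more can be done
None
```

I pushed the bushing out into the receiver with the drift and put the drift back upright in the small wooden stand. I handed in at about 22 s; no verdict was reported.

- **Bore:** I found it in the wrist picture, and the rod went in without touching the housing. It met the bushing with the tip about 5–6 mm below the housing's top.
- **Bushing:** I drove it about 31 mm further at 4–10 mm/s. The wrist force read about 9 N vertically at most, and the gripper stayed about 30 mm above the housing. I stopped before feeling the receiver floor. The wrist picture afterwards shows the bushing deep down with a bright gap under the bore, so it is out.
- **Drift:** It hadn't slipped in the grip. The last wrist and scene pictures show it standing upright as at the start, within about 1 mm of where I expected it, and the gripper is open and clear above it.
- **Small things:** The box, eraser and weight look unmoved by eye; I didn't measure them.

The views disagreed by 1–3 mm on where the stand and bore were, which is about the calibration error. I settled it by measuring the tip and each hole in the same wrist picture.

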